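Clamp a grinding jar in the mill and lock it with the R-clip

TASK

Clamp the short steel grinding jar in the mill: stand it upright in the round cradle, swing the clamp bar down over it, push the pin fully in through the lugs, and then push the R-clip's straight leg through the hole in the pin until its bow snaps over the pin. Do it in that order, let go of everything, and leave the other things on the bench where they are.

Things in the scene. Friction and masses are not known exactly. Their poses are not given: they have to be found in the camera images.
- deck: White base plate of the mill's clamp, 130 x 305 x 12 mm, fixed. Origin on the bench under the cradle's centre; x away from the robot (yaw within 0.25 rad), y left along the lowered bar, z up. The plate spans deck y -185 to +120 mm. At deck y = -80 mm stand two grey bored lugs, 64 mm high (deck x -24 to -8 and 8 to 14 mm); the pin runs through them along x.
- clip_guide (a point): Middle of the back end of the narrow slot of the dark steel clip guide (deck x 26, y -110.5, floor z 49.75 mm). Ahead of it (+y) an 18.5 mm long, 5.8 mm wide slot between 14 mm high cheeks; behind it, to deck y = -178, an open channel with side walls 3.5 mm high. The clip's coil stops against the back of the cheeks about 1 mm past home.
- cradle_floor (a point): Centre of the cradle's floor, 16 mm above the bench. The cradle is a dark round cup, 61 mm inside, 68 mm outside, its rim at 26 mm above the bench (10 mm deep).
- bar (a joint): Hinge of the aluminium clamp bar (26 wide, 10 thick, 175 mm long, 0.3 kg) at deck y +85, z 74 mm, axis along deck x. 0 = down, level over the jar; pi/2 = upright; more leans out to the left (+y). Starts 1.75 to 1.87. Its stiff hinge holds it near upright; tipped to the right below about 1.1 rad it falls shut by itself in 1 to 2 s. Shuts over the short jar with 1 mm to spare.
- bar_end (a point): Middle of the bar's outer face (its top face when down) 5 mm from its free end, 170 mm from the hinge.
- pin (a joint): Slide of the steel pin (14 mm in diameter) along deck +x: 0 = drawn out towards the robot, 0.050 m = home against its stop. It slides with some 2 N of friction and stays where it is left. When home, its cross hole stands beyond the far lug in line with the clip guide.
- pin_head (a point): Centre of the front face (towards the robot) of the pin's head, a disc 26 mm in diameter and 8 mm thick, 52 mm above the bench. Push here along deck +x; when home it lies at deck x = -32 mm, y = -80 mm.
- pin_hole (a point): Centre of the pin's cross hole, a 6.6 mm wide opening along deck y, 52 mm above the bench.
- clip: Double-coil R-clip of 4.5 mm wire, upright in the guide, loose, 50 g. Origin on the leg's axis below the coil's centre; y along the leg to its tip (y = 68 mm), along deck +y; z up. Coil 20.5 mm in diameter, 9.2 mm wide, centre 8 mm above the leg; bow above the leg. Parked tip 1 to 6 mm short of the pin; it has to go 34 to 39 mm along deck +y, with about 3 to 8 N as the bow springs over.
- clip_back (a point): Rearmost point of the clip's coil, 8 mm above the leg (60 mm above the bench): push here along deck +y, with the pushing tool's lower end 55 to 58 mm above the bench.
- clip_seat (a point): Point on the leg's axis, 42 mm ahead of the clip's origin, under the hump of the bow: it lies at the centre of the pin's hole when the clip is home.
- bow (a joint): Bend of the clip's springy bow (rad): 0 = relaxed, positive = lifted away from the leg; springs back by itself.
- jar: The short steel grinding jar: plain cylinder with a lid seam, 54 mm in diameter, 50 mm high, 0.3 to 0.6 kg. Origin at the centre of its underside, z up. Stands on the bench to the left.
- tall_jar: The tall steel grinding jar, 54 mm in diameter, 82 mm high; too tall for the clamp, leave it. Origin at the centre of its underside. It may stand in either of the two jar places.
- solvent: Amber bottle, 60 mm in diameter, 130 mm high; leave it. Origin under its centre.
- beaker: Glass beaker, 60 mm in diameter, 70 mm high; leave it. Origin under its centre.
- lamp: Small blue inspection lamp standing upright, 32 mm in diameter, 105 mm high; leave it. Origin under its centre.
- spatula: Spatula with a grey handle and a steel blade lying on the bench, 180 mm long; leave it. Origin near its middle.

How it is judged (in metres and radians):
On the way, in this order (a step that is already met when the one before it is completed fails the run):
1. the short jar stands in the cradle, released (horizontal distance between jar and cradle_floor below 0.007 m and distance between jar and cradle_floor below 0.008 m and angle between jar's own z axis and vertical below 0.08 rad and contact force between the fingers and jar below 0.1 N), for 0.2 s.
2. the clamp bar is down (horizontal distance between jar and cradle_floor below 0.007 m and distance between jar and cradle_floor below 0.008 m and angle between jar's own z axis and vertical below 0.08 rad and value of joint bar below 0.05 rad), for 0.2 s.
3. the pin is home (all of step 2 and value of joint pin above 0.047 m), for 0.1 s.
4. the clip's leg is through the pin and its bow has sprung over (all of step 3 and distance between clip_seat and pin_hole below 0.005 m and angle between the y axis of clip and the y axis of deck, either way round below 0.15 rad and value of joint bow below 0.06 rad), for 0.1 s.
At the end, for the whole second after the job is handed in: Short jar upright on the cradle floor within 7 mm of centre; bar under 0.05 rad; pin within 3 mm of home; clip seat point within 5 mm of the pin hole centre, leg along deck y within 0.15 rad, bow relaxed under 0.06 rad; all at rest (all of step 4 and linear speed of each of clip, jar below 0.02 m/s); the robot touches nothing.
It fails at once if another thing on the bench is moved by more than 30 mm or knocked over (distance of any of tall_jar, solvent, beaker, lamp, spatula from where it was at the start of the episode above 0.03 m or angle between any of tall_jar, solvent, beaker, lamp's own z axis and vertical above 0.6 rad).
It also fails if it takes over 72 s, if anything falls off the work surface, if the arm or the gripper's body presses on something with over 40 N, if the wrist force passes 120 N, or if a joint passes its speed limit or range.

ROBOT

A 6-joint arm with a two-finger parallel gripper is mounted at the origin on the work surface. World frame = base frame: x ahead of the robot, y to its left, z up, the work surface at z = 0. Lengths are in mm, angles in rad, forces in N, time in s.
With the tool pointing down it reaches from about 400 to 925 mm from the base axis. Payload 12.5 kg.
Tool frame: the origin (TCP) lies midway between the tips of the shut fingers; the grasp point (between the pads) lies 19 mm behind it (env.tcp_to_grasp is the distance from the TCP to the grasp point, in mm); z points along the fingers, y is the line along which they close (so a half turn about z gives the same grasp; the last joint's range is limited). The gripper opens to 95 mm and grips with 3 to 60 N. Pads are 20 mm wide; open, the fingers measure 119 mm over their backs; the gripper's body (75 mm by 180 mm) begins 59 mm behind the grasp point.
Start: joints at [1.03, 0.491, 1.559, -0, 1.092, -0.106], TCP at [263.254, 566.872, 214.661] pointing down, gripper open.
Joint ranges: [-3.1, 3.1], [-0.84, 2.19], [0.05, 2.79], [-1.13, 4.28], [0.06, 2.93], [-2.69, 2.69]. Speed limits (rad/s): [2.22, 2.22, 2.79, 3.14, 3.14, 3.14].

INTERFACE

Orientations are given as [roll, pitch, yaw] about the fixed x, y, z axes, in that order (R = Rz(yaw) Ry(pitch) Rx(roll)).
In Python, from cell import env gives the robot as it stands. The module is installed in compiled form; this text tells all that it offers.
- The arm moves only by the tool step_arm, never from a script. Its argument "plan" is a list that holds one entry, the list of rows, each a list of 5 numbers: the shift along the tool's x, y, z in mm, then the turn about the tool's z in degrees, then the opening, from -1 (shut) to 1 (fully open). A call has 1 to 8 rows; each row is the pose to reach, as a shift and turn from the pose commanded when the call began, along the tool's axes at that moment; what a row does not reach only later rows make up. A row lasts 1/12 s, in which the tool goes at most 41.7 mm and 7.16 degrees, less where a joint would pass 70% of its speed; a pose out of reach is approached as far as the arm can. A call with a gripper value outside its range is refused whole. The fingers move at their own pace and stop on an object; the grip force is fixed at half the most. Time passes only in rows, so rows that repeat a pose let the fingers close. It gives the time, the measured TCP pose, the force, the opening and the grip force at its end, in the units of the state.
- env.state(): the state, without advancing time (a new reading comes with each control period).
- env.read_camera(name): name is "scene" or "side" or "wrist"; returns the picture (480x640x3 uint8, blue, green, red); there is no depth.
- env.get_calibration(name): a dict with "K" (3x3 intrinsics, pixels), "D" ([k1, k2, p1, p2, k3] as OpenCV has them; the pictures are not rectified), "extrinsics" (4x4, takes a point from world to camera coordinates). Camera axes: x right, y up, looking along -z (the intrinsics and any distortion apply to the point x, -y, -z); pixel columns grow to the right and rows downward; lengths in mm; the calibration is good to about 2 mm. A picture is of the moment at which its call begins: read the wrist's pose just before it. get_calibration takes no time and is no camera call; for the wrist camera it gives the pose at the moment of the call.
- env.job_done(): hands the job in; it is judged then, once.
The state is a dict: "t": time; "joints": joint angles; "qvel": joint speeds; "tau": joint torques, N m; "eef_pos": TCP position; "tcp_rot": TCP orientation; "ft_force": force on the tool from outside, world axes, zero at the start; "moment": the same for the moment, N m; "opening": opening from 0.0 (shut) to 1.0 (fully open); "grip_force": force on a finger pad.
Only numpy, scipy, OpenCV 4.12 (cv2) and the standard library are available. Lean on these libraries where they do the work, as an engineer would, in place of code of your own. Each camera call takes 0.05 s, during which the arm holds its last target. There are 200 camera calls.

## Working session

There is one attempt and no reset: what is moved stays moved. The work goes in short steps, Python scripts to look and compute and a tool call to move; the robot and the scene stay as the last step left them, time stands still between calls to the robot, and variables do not carry over. Pictures are saved under pics/ and viewed, at most 10 in all, crops included, and the job is handed in when it is done.

Besides the shell and the picture viewer there is one more tool, called after ">>>" as name(argument=value, ...) on one line, values as JSON. step_arm: Moves the arm, as the interface text tells. Its arguments: {"type":"object","properties":{"plan":{"type":"array"}},"required":["plan"]}

```bash
mkdir -p pics
cat > h.py <<'E'
import numpy as np,cv2
from cell import env
def ray(cal,uv):
    K=np.array(cal["K"],float);D=np.array(cal["D"],float);T=np.array(cal["extrinsics"],float)
    p=cv2.undistortPoints(np.array([[uv]],float),K,D)[0,0]
    R=T[:3,:3];c=-R.T@T[:3,3]
    return c,R.T@np.array([p[0],-p[1],-1.0])
def at_z(cal,uv,z):
    c,d=ray(cal,uv);return c+d*(z-c[2])/d[2]
def proj(cal,P):
    K=np.array(cal["K"],float);D=np.array(cal["D"],float);T=np.array(cal["extrinsics"],float)
    q=np.atleast_2d(P)@T[:3,:3].T+T[:3,3]; q=q*[1,-1,-1]
    return cv2.projectPoints(q,np.zeros(3),np.zeros(3),K,D)[0][:,0]
E
python3 - <<'E'
from h import *
s=env.state();print(s)
for n in("scene","side"):
    cv2.imwrite(f"pics/{n}0.png",env.read_camera(n));c=env.get_calibration(n);T=np.array(c["extrinsics"]);print(n,-T[:3,:3].T@T[:3,3],T[:3,:3].round(2).tolist(),c["K"])
E
```

```text
{'t': 0.0, 'joints': array([ 1.03039894e+00,  4.91546385e-01,  1.55948159e+00, -7.57102416e-06,
        1.09171771e+00, -1.05615860e-01]), 'qvel': array([-1.12436044e-05, -4.18382892e-04, -1.47021140e-03,  2.24293443e-04,
        2.37723284e-04, -1.56361483e-03]), 'tau': array([ 2.24584757e-03, -6.12649870e+01, -2.58187616e+01,  6.93263789e-02,
        4.81950038e-02, -1.00560819e-04]), 'eef_pos': array([263.11049358, 566.62721497, 214.05887413]), 'tcp_rot': array([-3.14044534e+00, -1.14874557e-04,  2.70681455e+00]), 'ft_force': array([ 0.74207025,  0.5049772 , -0.32639149]), 'moment': array([-0.00674552, -0.05257763, -0.00813847]), 'grip_force': 0.0, 'opening': 1.0022863500156696}
scene [945.22569898 532.72095877 746.9842087 ] [[-0.81, 0.59, -0.0], [-0.41, -0.57, 0.71], [0.42, 0.58, 0.7]] [[444.86713537   0.         322.4126605 ]
 [  0.         444.86713537 245.46812108]
 [  0.           0.           1.        ]]
side [  82.31483541 -454.67544296  825.98689336] [[0.69, -0.73, -0.02], [0.56, 0.51, 0.65], [-0.47, -0.46, 0.76]] [[494.43709901   0.         322.61351262]
 [  0.         494.43709901 247.46556538]
 [  0.           0.           1.        ]]
```

View pics/scene0.png

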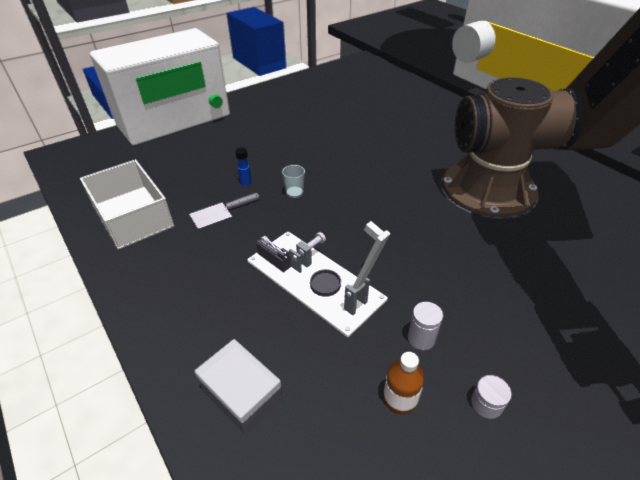

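View pics/side0.png

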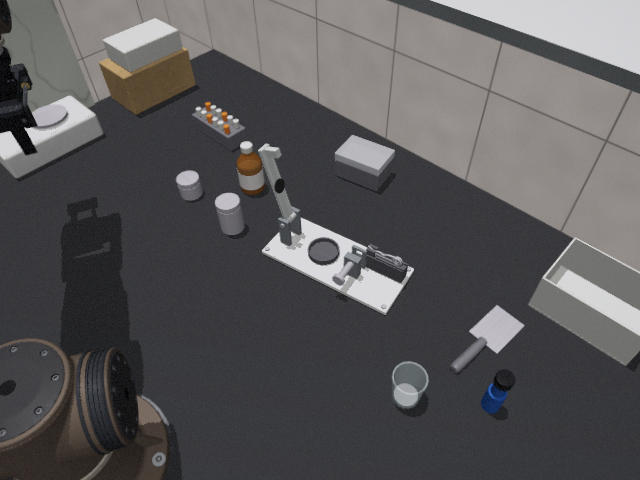

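The scene view has the short jar at (491,395), the tall jar at (426,325), the cradle at (325,283), the pin head at (320,239) and the bar end at (377,231). The side view has the short jar at (190,186) and the cradle at (323,251). I'll enlarge the deck in both.

Run:
```python
from h import *
a=cv2.imread("pics/scene0.png")[220:340,240:400];b=cv2.imread("pics/side0.png")[215:315,255:415]
j1=cv2.imread("pics/scene0.png")[370:425,460:530];j2=cv2.imread("pics/side0.png")[165:210,170:240]
f=lambda i,k:cv2.resize(i,None,fx=k,fy=k,interpolation=cv2.INTER_CUBIC)
o=np.zeros((600,800,3),np.uint8)
o[:300,:400]=f(a,2.5);o[:250,400:]=f(b,2.5);o[300:520,:280]=f(j1,4);o[300:480,400:680]=f(j2,4)
cv2.imwrite("pics/crop1.png",o)
sc=env.get_calibration("scene");si=env.get_calibration("side")
for n,u,v,z in[("jar top",(493,386),(188,178),50),("tall",(427,314),(229,201),82),("cradle rim",(325,282),(323,250),26),("pinhead",(320,239),(340,277),52)]:
    print(n,at_z(sc,u,z).round(),at_z(si,v,z).round())
```

```text
jar top [497. 400.  50.] [502. 405.  50.]
tall [500. 243.  82.] [500. 240.  82.]
cradle rim [577.  31.  26.] [571.  26.  26.]
pinhead [524. -61.  52.] [527. -62.  52.]
```

View pics/crop1.png

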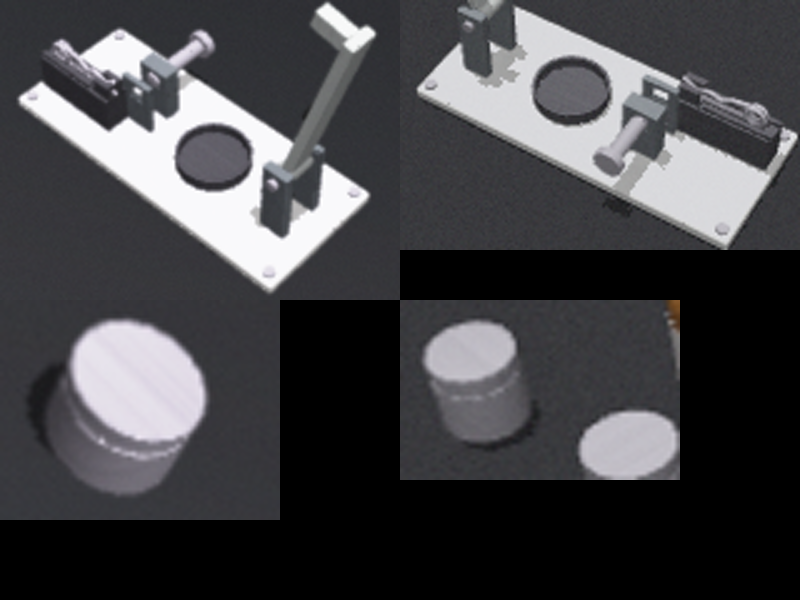

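```bash
cat >> h.py <<'E'
def deckfit(obs,x0=(575,30,0)):
    from scipy.optimize import least_squares
    def f(p):
        c,s=np.cos(p[2]),np.sin(p[2]);r=[]
        for cal,P,uv in obs:
            w=[p[0]+c*P[0]-s*P[1],p[1]+s*P[0]+c*P[1],P[2]];r+=list(proj(cal,w)[0]-uv)
        return np.array(r)
    q=least_squares(f,x0,x_scale=[10,10,.1]);return q.x,f(q.x)
E
python3 - <<'E'
from h import *
sc=env.get_calibration("scene");si=env.get_calibration("side")
A=[(65,120,12),(-65,120,12),(65,-185,12),(-65,-185,12),(0,0,26)]
o1=[(sc,P,u) for P,u in zip(A,[(348,336.4),(387.6,298.4),(248,259.2),(287,231),(325.2,282.8)])]
o2=[(si,P,u) for P,u in[(A[3],(386.2,314.2)),(A[2],(413.8,269.8)),(A[1],(261.8,251.8)),(A[4],(323.4,251))]]
for o in(o1,o2,o1+o2):
    x,r=deckfit(o);print(x.round(3),r.round(1))
print(at_z(sc,(494.5,390),50),at_z(si,(187.5,177.75),50))
E
```

```text
[5.76218e+02 3.01610e+01 1.89000e-01] [-0.3  0.4  0.7  0.  -1.4  0.3  0.9  0.3  0.1 -1.2]
[5.70962e+02 2.46840e+01 1.94000e-01] [-0.2  0.3  1.1 -0.  -1.   0.1  0.1 -0.7]
[5.74024e+02 2.74320e+01 1.88000e-01] [-0.3 -1.1  0.6 -1.3 -1.1 -0.8  1.1 -0.7  0.2 -2.4 -0.7 -1.2  0.9 -1.1
 -0.8 -1.6  0.1 -2.1]
[501.09412658 405.64382944  50.        ] [501.49029659 406.1427798   50.        ]
```

>>> step_arm(plan=[[[-36, -6, 0, 7, 1], [-72, -12, 0, 14, 1], [-108, -17, 0, 21, 1], [-144, -23, 0, 28, 1], [-180, -29, 0, 35, 1], [-216, -35, 0, 42, 1], [-252, -41, 0, 49, 1], [-284, -46, 0, 54, 1]]])

```text
t: 0.77
eef_pos: [503.0, 403.9, 214.3]
tcp_rot: [-3.141, 0.0, 1.757]
ft_force: [0.0, 0.8, -0.3]
opening: 1.001
grip_force: 0.0
```

Run:
```python
from h import *
s=env.state();print(s['t'],s['eef_pos'],s['tcp_rot'],s['joints'].round(2))
c=env.get_calibration("wrist");cv2.imwrite("pics/w1.png",env.read_camera("wrist"))
sc=env.get_calibration("scene");si=env.get_calibration("side")
print("bottle",at_z(sc,(409,362),130),at_z(si,(247,147),130))
print("jar top proj",proj(c,[[501,406,50],[501,406,0]]))
for n in("h",):
    pass
import pickle;pickle.dump(c,open("w1.pkl","wb"))
```

```text
0.7667 [503.02002178 403.8799708  214.33532695] [-3.14115389e+00  2.82961535e-04  1.75728878e+00] [ 0.57  0.52  1.51 -0.    1.12  0.39]
bottle [621.63735897 312.55288333 130.        ] [613.9847076  302.97256626 130.        ]
jar top proj [[319.69381648 220.60242701]
 [319.9710041  209.1698723 ]]
```

View pics/w1.png

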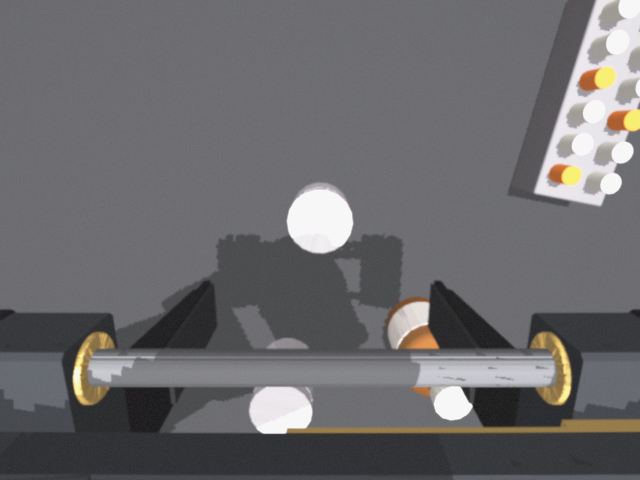

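The wrist view shows the short jar's top at (320,220), which matches my estimate of (501,406). I'll go down and grasp.

>>> step_arm(plan=[[[2.3, -1.6, 40, 0, 1], [2.3, -1.6, 80, 0, 1], [2.3, -1.6, 120, 0, 1], [2.3, -1.6, 160, 0, 1], [2.3, -1.6, 199, 0, 1], [2.3, -1.6, 199, 0, 1], [2.3, -1.6, 199, 0, -1], [2.3, -1.6, 199, 0, -1]]])

```text
t: 1.48
eef_pos: [500.2, 408.1, 17.5]
tcp_rot: [3.14, -0.001, 1.765]
ft_force: [-0.1, 0.7, 0.7]
opening: 0.91
grip_force: 0.0
```

>>> step_arm(plan=[[[0, 0, 0, 0, -1], [0, 0, 0, 0, -1], [0, 0, 0, 0, -1], [0, 0, 0, 0, -1], [0, 0, 0, 0, -1]]])

```text
t: 1.9
eef_pos: [499.7, 407.7, 16.5]
tcp_rot: [3.14, -0.001, 1.764]
ft_force: [3.0, 0.5, 2.4]
opening: 0.569
grip_force: 1.7
```

>>> step_arm(plan=[[[0, 0, 0, 0, -1], [0, 0, 0, 0, -1], [0, 0, -20, 0, -1], [0, 0, -60, 0, -1], [0, 0, -100, 0, -1], [0, 0, -140, 0, -1], [0, 0, -180, 0, -1], [0, 0, -220, 0, -1]]])

```text
t: 2.57
eef_pos: [498.8, 407.1, 237.2]
tcp_rot: [-3.141, 0.0, 1.764]
ft_force: [0.6, -0.3, -3.2]
opening: 0.558
grip_force: 29.9
```

>>> step_arm(plan=[[[-8, 0, -38, 0, -1], [-40, 0, -60, 0, -1], [-81, 0, -60, 0, -1], [-122, 0, -60, 0, -1], [-163, 0, -60, 0, -1], [-204, 0, -60, 0, -1], [-245, 0, -60, 0, -1], [-286, 0, -60, 0, -1]]])

```text
t: 3.23
eef_pos: [554.0, 124.9, 295.3]
tcp_rot: [-3.141, -0.0, 1.764]
ft_force: [1.9, 0.4, -3.0]
opening: 0.561
grip_force: 29.9
```

>>> step_arm(plan=[[[-40, 0, 0, 0, -1], [-80, 0, 0, 0, -1], [-100, 1, 0, 0, -1], [-100, 1, 0, 0, -1], [-100, 1, 0, 0, -1]]])

```text
t: 3.65
eef_pos: [574.4, 27.8, 295.1]
tcp_rot: [-3.14, -0.001, 1.762]
ft_force: [0.4, 0.8, -3.4]
opening: 0.557
grip_force: 29.9
```

Run:
```python
from h import *
s=env.state();print(s['t'],s['eef_pos'],s['tcp_rot'],s['joints'].round(2))
c=env.get_calibration("wrist");cv2.imwrite("pics/w2.png",env.read_camera("wrist"))
import pickle;pickle.dump(c,open("w2.pkl","wb"))
def W(P,p=(574,27.4,.189)):
    k,q=np.cos(p[2]),np.sin(p[2]);return [p[0]+k*P[0]-q*P[1],p[1]+q*P[0]+k*P[1],P[2]]
print(proj(c,[W(P) for P in[(65,120,12),(-65,120,12),(65,-185,12),(-65,-185,12),(0,0,26),(-82,-80,52)]]).round())
```

```text
3.65 [574.4222086   27.81507243 295.05506435] [-3.14034258e+00 -6.09086703e-04  1.76195920e+00] [-0.07  0.35  1.57  0.    1.22 -0.26]
[[385.  85.]
 [258.  84.]
 [374. 350.]
 [268. 350.]
 [321. 202.]
 [244. 281.]]
```

View pics/w2.png

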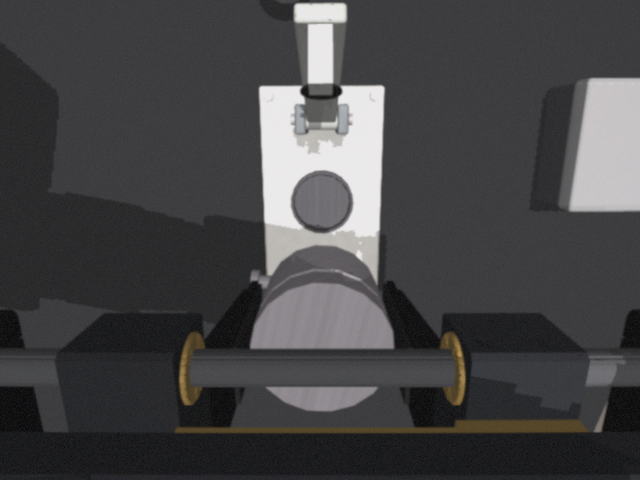

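Deck corners are at (260,87) and (384,87), and the cradle centre is at (322,201). That is within about 1.5 px (roughly 1.5 mm) of the prediction. The held jar's lower rim tops out at row 246.

Run:
```python
from h import *
import pickle;c=pickle.load(open("w2.pkl","rb"))
x,r=deckfit([(c,P,u) for P,u in[((65,120,12),(384,87)),((-65,120,12),(260,87)),((0,0,26),(322,201))]]);print(x,r.round(1))
print("cradle direct",at_z(c,(322,201),26))
a=np.linspace(0,2*np.pi,73)
for o in(-4,-2,0,2,4):
    P=np.array([574.4,27.8])+o*np.array([-.19,.98])
    b=proj(c,np.c_[P[0]+27*np.cos(a),P[1]+27*np.sin(a),0*a+281]);t=proj(c,np.c_[P[0]+27*np.cos(a),P[1]+27*np.sin(a),0*a+331])
    print(o,b[:,1].min(),b[:,0].min(),b[:,0].max(),t[:,1].max(),t[:,0].min(),t[:,0].max())
g=cv2.imread("pics/w2.png",0);print(g[225:262,322].tolist());
print(g[300:320:5,240:275].tolist())
```

```text
[5.74882437e+02 2.61038547e+01 1.91615216e-01] [ 1.2 -1.1 -1.2 -1.1 -0.   2.6]
cradle direct [574.35782601  28.87402197  26.        ]
-4 247.16336879853344 265.0185979399973 377.5929801088787 419.4523540918387 246.6898036144274 395.35029452892434
-2 242.99938081009665 264.86302525707384 377.7459887822691 415.0098054873508 246.4154650848127 395.61940974471577
0 238.81187868218095 264.7067025093473 377.89973628988116 410.53551059974683 246.139340754486 395.8902802068704
2 234.6006894803226 264.5496252080443 378.05422705431704 406.02916173183905 245.86141577740466 396.1629205147054
4 230.36563891759283 264.3917888428317 378.20946551927256 401.4904476777766 245.58167519368448 396.43734537883125
[106, 90, 77, 60, 52, 60, 68, 98, 144, 175, 185, 185, 187, 186, 188, 188, 189, 188, 188, 178, 147, 112, 96, 94, 93, 93, 93, 93, 95, 96, 95, 93, 93, 92, 95, 92, 92]
[[13, 10, 15, 16, 24, 24, 19, 13, 19, 20, 17, 25, 24, 14, 22, 17, 24, 20, 21, 26, 26, 36, 63, 76, 87, 88, 83, 80, 76, 79, 81, 83, 98, 111, 128], [23, 14, 19, 25, 18, 17, 21, 15, 22, 22, 28, 21, 28, 25, 24, 19, 25, 25, 29, 38, 63, 84, 90, 82, 76, 83, 94, 112, 127, 133, 138, 139, 141, 139, 141], [19, 16, 14, 20, 15, 12, 11, 21, 21, 24, 22, 26, 23, 16, 12, 16, 21, 26, 44, 65, 73, 76, 83, 103, 119, 132, 134, 135, 135, 137, 139, 142, 141, 140, 141], [17, 17, 17, 18, 14, 21, 10, 27, 26, 23, 29, 19, 22, 22, 13, 25, 39, 62, 73, 86, 106, 126, 135, 137, 136, 136, 135, 138, 139, 142, 143, 141, 141, 139, 138]]
```

>>> step_arm(plan=[[[1, 0, 40, 0, -1], [1, 0, 80, 0, -1], [1, 0, 120, 0, -1], [1, 0, 160, 0, -1], [1, 0, 200, 0, -1], [1, 0, 230, 0, -1], [1, 0, 243, 0, -1], [1, 0, 243, 0, -1]]])

```text
t: 4.37
eef_pos: [572.6, 31.3, 49.4]
tcp_rot: [-3.136, -0.002, 1.766]
ft_force: [0.1, -0.2, -3.1]
opening: 0.559
grip_force: 29.9
```

Run:
```python
from h import *
s=env.state();print(s['t'],s['eef_pos'],s['tcp_rot'],s['ft_force'])
a=env.read_camera("scene")[250:310,285:365];b=env.read_camera("side")[215:275,285:365];w=env.read_camera("wrist")
f=lambda i:cv2.resize(i,None,fx=5,fy=5,interpolation=cv2.INTER_CUBIC)
o=np.zeros((600,800,3),np.uint8);o[:300,:400]=f(a);o[:300,400:]=f(b);o[300:,200:600]=cv2.resize(w,(400,300))
cv2.imwrite("pics/p3.png",o)
```

```text
4.3667 [572.63428121  31.30938301  49.43940924] [-3.13605257e+00 -1.63080508e-03  1.76597330e+00] [ 0.13977643 -0.23138256 -3.0641938 ]
```

View pics/p3.png

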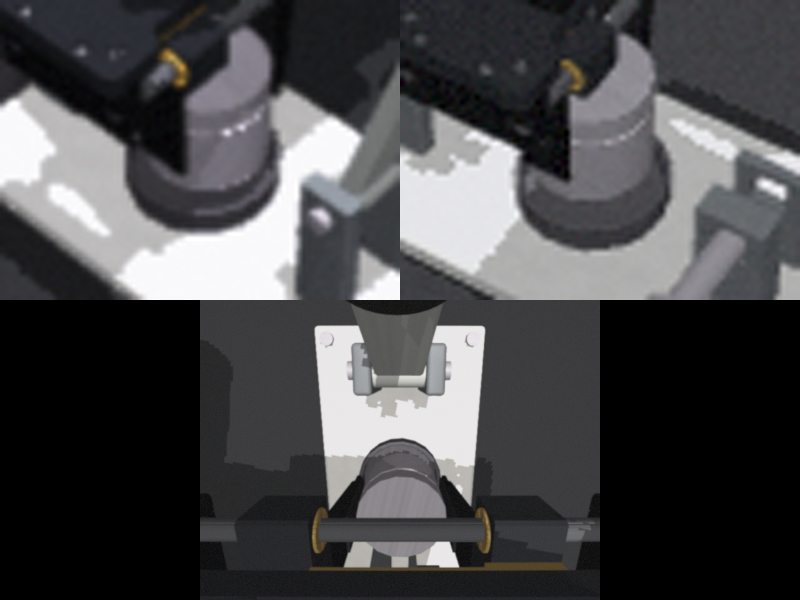

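The jar hangs just above the cradle, centred in x. I judge it about 2–3 mm too far towards +y. I'll let it settle first and then correct.

>>> step_arm(plan=[[[-2.5, 0, 0, 0, -1], [-2.5, 0, 0, 0, -1], [-2.5, 0, 0, 0, -1], [-2.5, 0, 0, 0, -1]]])

```text
t: 4.85
eef_pos: [575.2, 27.3, 53.4]
tcp_rot: [3.14, 0.0, 1.764]
ft_force: [-0.5, -0.7, -3.7]
opening: 0.559
grip_force: 29.9
```

>>> step_arm(plan=[[[1, 0, 6, 0, -1], [1, 0, 12, 0, -1], [1, 0, 15, 0, -1], [1, 0, 15, 0, -1], [1, 0, 15, 0, -1]]])

```text
t: 5.27
eef_pos: [574.6, 28.4, 37.2]
tcp_rot: [-3.141, -0.0, 1.764]
ft_force: [-0.1, -0.6, -3.1]
opening: 0.558
grip_force: 29.9
```

>>> step_arm(plan=[[[0, 0, 2, 0, -1], [0, 0, 4, 0, -1], [0, 0, 4, 0, -1], [0, 0, 4, 0, -1]]])

```text
t: 5.6
eef_pos: [574.7, 28.4, 33.6]
tcp_rot: [-3.142, -0.0, 1.764]
ft_force: [0.0, -0.5, -3.6]
opening: 0.56
grip_force: 29.9
```

>>> step_arm(plan=[[[0, 0, 1, 0, -1], [0, 0, 1.5, 0, -1], [0, 0, 1.5, 0, -1], [0, 0, 1.5, 0, -1]]])

```text
t: 5.93
eef_pos: [574.9, 28.4, 32.5]
tcp_rot: [3.141, 0.0, 1.764]
ft_force: [-1.6, -0.6, 3.5]
opening: 0.558
grip_force: 29.9
```

>>> step_arm(plan=[[[0, 0, 0, 0, 0.3], [0, 0, 0, 0, 0.5], [0, 0, 0, 0, 0.9], [0, 0, 0, 0, 0.9], [0, 0, -1, 0, 0.9], [0, 0, -20, 0, 0.9], [0, 0, -60, 0, 0.9], [0, 0, -100, 0, 0.9]]])

```text
t: 6.6
eef_pos: [574.0, 28.4, 132.3]
tcp_rot: [-3.139, -0.001, 1.764]
ft_force: [0.4, -0.1, 0.5]
opening: 0.949
grip_force: 0.0
```

>>> step_arm(plan=[[[0, 0, -40, 0, 0.9], [0, 0, -80, 0, -1], [0, 0, -120, 0, -1], [0, 0, -150, 0, -1], [0, 0, -150, 0, -1], [0, 0, -150, 0, -1]]])

```text
t: 7.1
eef_pos: [575.0, 28.4, 283.6]
tcp_rot: [3.138, 0.001, 1.764]
ft_force: [-0.3, -0.2, -0.2]
opening: 0.654
grip_force: 0.0
```

Run:
```python
from h import *
s=env.state();print(s['t'],s['eef_pos'],s['tcp_rot'],s['ft_force'])
w=env.get_calibration("wrist");sc=env.get_calibration("scene")
W=env.read_camera("wrist");S=env.read_camera("scene")
import pickle;pickle.dump(w,open("w4.pkl","wb"));cv2.imwrite("pics/w4raw.png",W)
f=lambda i,k:cv2.resize(i,None,fx=k,fy=k,interpolation=cv2.INTER_CUBIC)
o=np.zeros((600,800,3),np.uint8);o[:300,:400]=f(S[200:300,270:403],3)[:300,:400][:, :399] if 0 else cv2.resize(S[205:340,230:410],(400,300),interpolation=cv2.INTER_CUBIC)
o[:,400:]=f(W[60:360,220:420],2)
cv2.imwrite("pics/p4.png",o)
```

```text
7.1 [575.0099519   28.38158969 283.64994006] [3.13838137e+00 7.86047053e-04 1.76437062e+00] [-0.27306131 -0.20878534 -0.21330922]
```

View pics/p4.png

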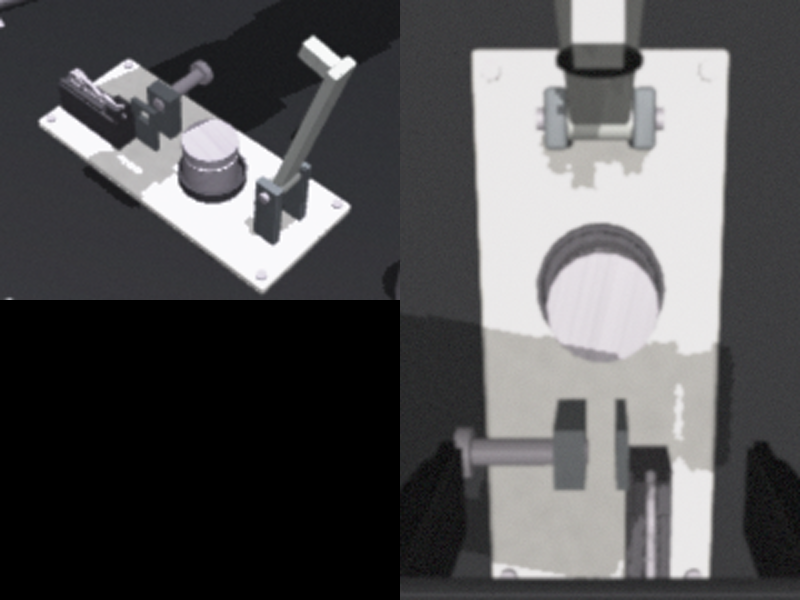

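The jar is seated upright in the cradle. Its top is at crop (603,306), the pin head's front is at (457,453), and the deck corners are at (473,50) and (728,51).

Run:
```python
from h import *
import pickle;c=pickle.load(open("w4.pkl","rb"))
q=lambda u,v:((u-400)/2+220,v/2+60)
x,r=deckfit([(c,(65,120,12),q(728,51)),(c,(-65,120,12),q(473,50)),(c,(-24,-80,64),q(555,445)),(c,(14,-80,64),q(626,445))]);print(x,r.round(1))
for yaw in(.19,):
  R=np.array([[np.cos(yaw),np.sin(yaw)],[-np.sin(yaw),np.cos(yaw)]])
  for n,p,z in[("jar",q(603,306),66),("pinhead",q(457,453),52),("clip wire",q(651,475),75),("guide end",q(649,455),64)]:
    P=at_z(c,p,z);print(n,P,R@(P[:2]-[574.6,27.2]))
```

```text
[5.74179384e+02 2.95738355e+01 1.91207359e-01] [ 1.4 -4.2 -1.1 -4.2 -1.2  4.9  1.   4.9]
jar [576.02249923  26.52750827  66.        ] [ 1.26989423 -0.92904136]
pinhead [517.208988   -66.88280209  52.        ] [-74.12659088 -81.55090699]
clip wire [615.19123284 -50.33160329  75.        ] [ 25.21822963 -83.80237817]
guide end [613.54800166 -44.35518652  64.        ] [ 24.73326912 -77.62317276]
```

>>> step_arm(plan=[[[40, 0, 0, 0, -1], [80, 0, 0, 0, -1], [120, 0, 0, 0, -1], [160, 0, 0, 0, -1], [170, 0, 20, 0, -1], [170, 0, 60, 0, -1], [170, 0, 88, 0, -1], [170, 0, 88, 0, -1]]])

```text
t: 7.87
eef_pos: [539.1, 194.9, 187.7]
tcp_rot: [-3.131, 0.0, 1.765]
ft_force: [-0.3, 0.3, 0.4]
opening: 0.028
grip_force: 0.0
```

>>> step_arm(plan=[[[-20, 0, 0, 0, -1], [-36, 0, 0, 0, -1], [-52, 0, 0, 0, -1], [-68, 0, 0, 0, -1], [-84, 0, 0, 0, -1], [-100, 0, 0, 0, -1], [-116, 0, 0, 0, -1], [-130, 0, 0, 0, -1]]])

```text
t: 8.53
eef_pos: [567.3, 66.5, 194.6]
tcp_rot: [-3.141, -0.0, 1.764]
ft_force: [-0.4, 1.7, -0.8]
opening: 0.003
grip_force: 0.3
```

>>> step_arm(plan=[[[-12, 0, 0, 0, -1], [-24, 0, 0, 0, -1], [-36, 0, 0, 0, -1], [-36, 0, 0, 0, -1]]])

```text
t: 8.87
eef_pos: [574.5, 30.4, 194.2]
tcp_rot: [3.141, 0.0, 1.763]
ft_force: [-0.6, 0.0, 0.7]
opening: 0.002
grip_force: 0.0
```

>>> step_arm(plan=[[[0, -30, 0, 0, -1], [0, -60, 0, 0, -1], [0, -90, 0, 0, -1], [0, -126, 0, 0, -1], [-20, -126, 0, 0, -1], [-40, -126, 0, 0, -1], [-60, -126, 0, 0, -1], [-81, -126, 0, 0, -1]]])

```text
t: 9.53
eef_pos: [465.9, -71.9, 194.5]
tcp_rot: [3.141, 0.0, 1.765]
ft_force: [1.1, 0.2, 0.0]
opening: 0.006
grip_force: 0.0
```

>>> step_arm(plan=[[[0, 0, 0, 0, -1], [0, 0, 0, 0, -1], [0, 0, 0, 0, -1], [0, 0, 0, 0, -1], [0, 0, 0, 0, -1], [0, 0, 0, 0, -1], [0, 0, 0, 0, -1], [0, 0, 0, 0, -1]]])

```text
t: 10.2
eef_pos: [465.9, -71.1, 194.2]
tcp_rot: [3.142, -0.0, 1.765]
ft_force: [-0.4, -0.5, -0.3]
opening: 0.006
grip_force: 0.0
```

Run:
```python
from h import *
s=env.state();print(s['t'],s['eef_pos'],s['tcp_rot'],s['ft_force'])
w=env.get_calibration("wrist");si=env.get_calibration("side")
W=env.read_camera("wrist");S=env.read_camera("side");C=env.read_camera("scene")
import pickle;pickle.dump(w,open("w5.pkl","wb"));cv2.imwrite("pics/w5raw.png",W)
o=np.zeros((600,800,3),np.uint8);o[:300,:400]=cv2.resize(S[205:325,255:415],(400,300),interpolation=cv2.INTER_CUBIC)
o[300:,:400]=cv2.resize(C[220:340,240:400],(400,300),interpolation=cv2.INTER_CUBIC)
o[:300,400:]=cv2.resize(W,(400,300))
cv2.imwrite("pics/p5.png",o)
print("beaker",at_z(si,(409,372),70))
```

```text
10.2 [465.88727134 -71.12898765 194.15688749] [ 3.14151724e+00 -9.12808915e-05  1.76472696e+00] [-0.44502639 -0.54666744 -0.29452296]
beaker [ 447.46753382 -288.90484174   70.        ]
```

View pics/p5.png

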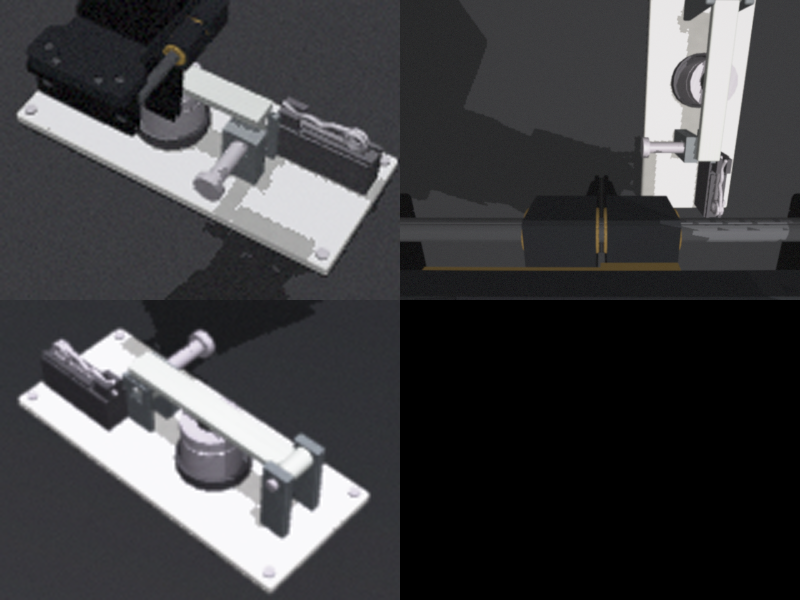

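The bar is down over the jar. Next is lowering beside the pin head.

>>> step_arm(plan=[[[-4, 0, 40, 0, -1], [-4, 0, 80, 0, -1], [-4, 0, 115, 0, -1], [-4, 0, 140, 0, -1], [-4, 0, 147, 0, -1], [-4, 0, 147, 0, -1], [-4, 0, 147, 0, -1]]])

```text
t: 10.93
eef_pos: [467.1, -75.5, 47.8]
tcp_rot: [3.141, 0.0, 1.764]
ft_force: [0.5, -0.2, 0.2]
opening: 0.002
grip_force: 0.0
```

>>> step_arm(plan=[[[0, 10, 0, 0, -1], [0, 20, 0, 0, -1], [0, 30, 0, 0, -1], [0, 40, 0, 0, -1], [0, 50, 0, 0, -1], [0, 60, 0, 0, -1], [0, 68, 0, 0, -1], [0, 68, 0, 0, -1]]])

```text
t: 11.6
eef_pos: [535.0, -61.9, 47.1]
tcp_rot: [3.14, 0.0, 1.765]
ft_force: [0.5, 0.8, 0.3]
opening: 0.003
grip_force: 0.0
```

>>> step_arm(plan=[[[0, 4, 0, 0, -1], [0, 8, 0, 0, -1], [0, 11, 0, 0, -1], [0, 11, 0, 0, -1]]])

```text
t: 11.93
eef_pos: [544.5, -60.0, 47.0]
tcp_rot: [-3.142, -0.0, 1.764]
ft_force: [-0.7, 0.1, 0.0]
opening: 0.006
grip_force: 0.1
```

>>> step_arm(plan=[[[0, 2, 0, 0, -1], [0, 4, 0, 0, -1], [0, 4, 0, 0, -1], [0, 4, 0, 0, -1]]])

```text
t: 12.27
eef_pos: [548.3, -59.4, 47.2]
tcp_rot: [3.141, 0.0, 1.764]
ft_force: [0.2, -0.1, -0.6]
opening: 0.005
grip_force: 0.3
```

>>> step_arm(plan=[[[0, 2, 0, 0, -1], [0, 4, 0, 0, -1], [0, 4, 0, 0, -1]]])

```text
t: 12.52
eef_pos: [550.4, -58.8, 47.0]
tcp_rot: [-3.138, -0.001, 1.765]
ft_force: [-10.1, -5.0, 5.2]
opening: 0.004
grip_force: 5.6
```

>>> step_arm(plan=[[[0, -10, 0, 0, -1], [0, -25, -10, 0, -1], [0, -25, -45, 0, -1], [0, -25, -75, 0, -1], [-30, -25, -75, 0, -1], [-65, -15, -75, 0, -1], [-100, 0, -75, 0, -1], [-128, 25, -75, 0, -1]]])

```text
t: 13.18
eef_pos: [601.2, -181.9, 123.0]
tcp_rot: [3.14, 0.001, 1.763]
ft_force: [0.8, -0.1, 1.0]
opening: 0.005
grip_force: 0.0
```

>>> step_arm(plan=[[[0, 20, 0, 0, -1], [0, 38, 0, 0, -1], [0, 38, 0, 0, -1], [0, 38, 0, 0, -1]]])

```text
t: 13.52
eef_pos: [638.6, -171.9, 121.7]
tcp_rot: [3.141, -0.0, 1.765]
ft_force: [-0.9, 0.5, 0.2]
opening: -0.002
grip_force: 0.0
```

Run:
```python
from h import *
s=env.state();p=s['eef_pos'];print(s['t'],p,s['tcp_rot'],s['ft_force'])
a=.191;d=p[:2]-[574.6,27.2];print("deck",np.cos(a)*d[0]+np.sin(a)*d[1],-np.sin(a)*d[0]+np.cos(a)*d[1])
w=env.get_calibration("wrist");si=env.get_calibration("side")
W=env.read_camera("wrist");S=env.read_camera("side");C=env.read_camera("scene")
import pickle;pickle.dump(w,open("w6.pkl","wb"))
o=np.zeros((600,800,3),np.uint8);o[:300,:400]=cv2.resize(S[205:325,255:415],(400,300),interpolation=cv2.INTER_CUBIC)
o[:300,400:]=cv2.resize(C[220:310,240:360],(400,300),interpolation=cv2.INTER_CUBIC)
o[300:,:400]=cv2.resize(W,(400,300))
o[300:,400:]=cv2.resize(W[150:330,200:440],(400,300))
cv2.imwrite("pics/p6.png",o)
print("lamp",at_z(si,(505,380),105),"spat",at_z(si,(453,367),8),at_z(si,(498,325),0))
```

```text
13.5167 [ 638.56960108 -171.93478698  121.68592808] [ 3.14137234e+00 -1.16526115e-04  1.76483867e+00] [-0.87976472  0.5448701   0.23109604]
deck 25.002398356247852 -207.6575385644518
lamp [ 521.61555941 -415.39414784  105.        ] spat [ 539.34599098 -327.72000886    8.        ] [ 678.35188123 -340.24386185    0.        ]
```

View pics/p6.png

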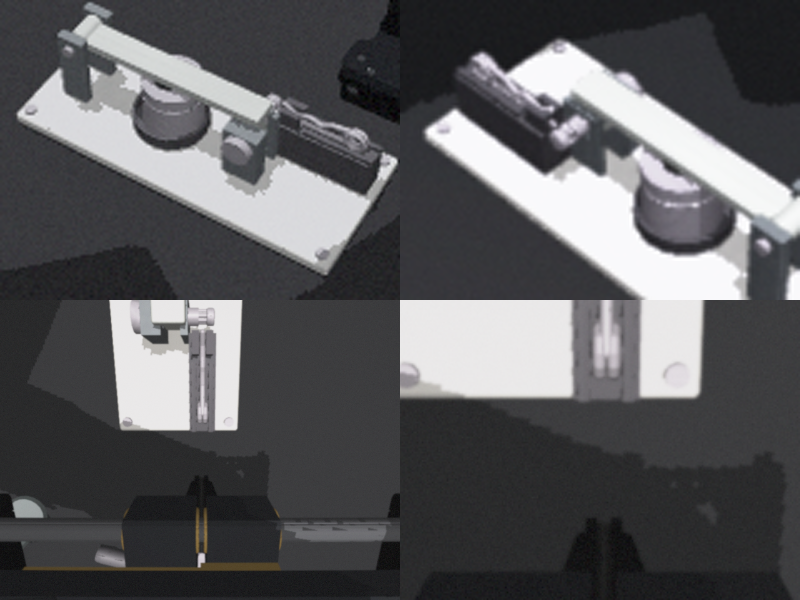

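The pin is home and the fingers line up with the clip. Now I'll lower behind it.

>>> step_arm(plan=[[[0, 1, 30, 0, -1], [0, 1, 55, 0, -1], [0, 1, 65, 0, -1], [0, 1, 65, 0, -1], [0, 1, 65, 0, -1], [0, 1, 65, 0, -1]]])

```text
t: 14.17
eef_pos: [640.0, -172.2, 58.6]
tcp_rot: [3.14, 0.001, 1.764]
ft_force: [-0.4, -0.8, 1.0]
opening: 0.002
grip_force: 0.0
```

>>> step_arm(plan=[[[8, 0, 0, 0, -1], [16, 0, 0, 0, -1], [24, 0, 0, 0, -1], [30, 0, 0, 0, -1], [30, 0, 0, 0, -1]]])

```text
t: 14.58
eef_pos: [633.6, -140.8, 57.5]
tcp_rot: [3.141, -0.0, 1.766]
ft_force: [-0.0, 0.2, 0.5]
opening: 0.005
grip_force: 0.0
```

>>> step_arm(plan=[[[5, 0, 1, 0, -1], [10, 0, 1, 0, -1], [15, 0, 1, 0, -1], [20, 0, 1, 0, -1], [24, 0, 1, 0, -1], [24, 0, 1, 0, -1]]])

```text
t: 15.08
eef_pos: [628.9, -118.1, 56.1]
tcp_rot: [-3.141, -0.0, 1.765]
ft_force: [-0.1, 0.1, -0.9]
opening: 0.005
grip_force: 0.0
```

>>> step_arm(plan=[[[2, 0, 0, 0, -1], [4, 0, 0, 0, -1], [6, 0, 0, 0, -1], [6, 0, 0, 0, -1]]])

```text
t: 15.42
eef_pos: [627.8, -112.6, 56.1]
tcp_rot: [-3.141, -0.0, 1.764]
ft_force: [-0.0, -0.4, -0.3]
opening: 0.002
grip_force: 0.0
```

>>> step_arm(plan=[[[1.5, 0, 0, 0, -1], [3, 0, 0, 0, -1], [3, 0, 0, 0, -1], [3, 0, 0, 0, -1]]])

```text
t: 15.75
eef_pos: [627.3, -110.0, 56.1]
tcp_rot: [-3.142, -0.0, 1.764]
ft_force: [0.7, -0.3, -0.4]
opening: 0.001
grip_force: 0.0
```

>>> step_arm(plan=[[[1, 0, 0, 0, -1], [2, 0, 0, 0, -1], [2, 0, 0, 0, -1]]])

```text
t: 16.0
eef_pos: [627.0, -108.1, 56.2]
tcp_rot: [3.141, 0.0, 1.764]
ft_force: [-0.6, -0.8, -0.8]
opening: 0.007
grip_force: 0.5
```

>>> step_arm(plan=[[[1, 0, 0, 0, -1], [2, 0, 0, 0, -1], [2, 0, 0, 0, -1]]])

```text
t: 16.25
eef_pos: [627.1, -107.4, 56.4]
tcp_rot: [3.14, 0.002, 1.765]
ft_force: [0.7, -9.2, -0.8]
opening: 0.003
grip_force: 4.6
```

>>> step_arm(plan=[[[1, 0, 0, 0, -1], [1, 0, 0, 0, -1]]])

```text
t: 16.42
eef_pos: [627.2, -107.2, 56.4]
tcp_rot: [3.14, 0.003, 1.765]
ft_force: [1.5, -13.1, -0.2]
opening: 0.005
grip_force: 6.8
```

>>> step_arm(plan=[[[-10, 0, 0, 0, -1], [-35, 0, 0, 0, -1], [-60, 0, -20, 0, -1], [-60, 0, -60, 0, -1], [-60, 0, -80, 0, -1], [-60, 0, -80, 0, -1], [-60, 0, -80, 0, -1]]])

```text
t: 17.0
eef_pos: [638.2, -164.3, 137.0]
tcp_rot: [3.14, 0.001, 1.764]
ft_force: [0.4, 0.9, -0.4]
opening: 0.004
grip_force: 0.0
```

Run:
```python
from h import *
s=env.state();print(s['t'],s['eef_pos'],s['ft_force'])
w=env.get_calibration("wrist");sc=env.get_calibration("scene");si=env.get_calibration("side")
W=env.read_camera("wrist");S=env.read_camera("side");C=env.read_camera("scene")
def D(x,y,z):
    a=.191;return [574.6+x*np.cos(a)-y*np.sin(a),27.2+x*np.sin(a)+y*np.cos(a),z]
# tick marks: coil back at home / coil back parked / tip at home
for im,c,n in((W,w,"w"),(S,si,"si"),(C,sc,"sc")): print(n,proj(c,[D(26,-132.25,60),D(26,-168,60),D(26,-54,52),D(26,-80,52)]).round(1).tolist())
o=np.zeros((600,800,3),np.uint8);u=cv2.INTER_CUBIC
o[:300,:400]=cv2.resize(S[235:295,340:420],(400,300),interpolation=u)
o[:300,400:]=cv2.resize(C[220:280,245:325],(400,300),interpolation=u)
o[300:,:400]=cv2.resize(W[0:240,160:480],(400,300),interpolation=u)
cv2.imwrite("pics/p7.png",o)
```

```text
17.0 [ 638.16192705 -164.29219154  137.03863397] [ 0.35305676  0.90465506 -0.40727206]
w [[321.4, 142.7], [321.3, 203.7], [321.8, -4.1], [321.7, 47.3]]
si [[385.8, 255.6], [401.7, 262.9], [352.1, 242.9], [363.0, 247.9]]
sc [[273.1, 245.9], [262.3, 238.2], [298.2, 266.1], [289.7, 260.1]]
```

View pics/p7.png

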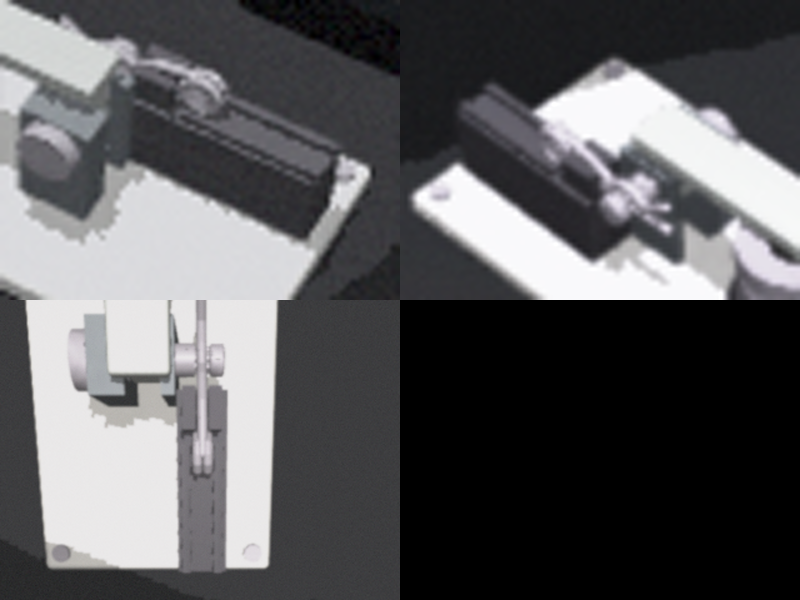

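The last view shows the coil back at row 140, against about 143 predicted for home. The leg and bow reach past both sides of the pin and the coil sits against the cheeks. The robot is clear, so I'll hand the job in.

```bash
python3 -c "
from cell import env
print(env.job_done())"
```

```text
the job is handed in; nothing more can be done
None
```

I clamped the short jar and handed the job in at about 17 s of the 72 s: the jar is in the cradle, the bar down, the pin home and the clip through the pin; no verdict came back, and I judged the bow's snap by eye.

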